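Shut one spice tube and flick open the next

TASK

In the oak spice rack the green-capped tube has been left open: press its cap fully shut first. Then flick open the red cap by its thumb paddle so that the lid stands up steeply, well past halfway to upright, ready for the cook; leave the white and yellow caps shut.

Things in the scene. Friction and masses are not known exactly. Their poses are not given: they have to be found in the camera images.
- green_tube: green-capped spice tube, fixed in a row of four (80 mm pitch) in an oak rack. Amber glass, 44 mm across, green band. Origin: centre of its underside, 12 mm above the worktop; z up, x from the cap's front back to its hinge, y along hinge and row. Hinge pin at (26, 0, 120) mm. Shut lid: level green disc, 48 mm across, from 119 to 127 mm up, its front rim 50 mm before the pin. The rack's top is 60 mm up here.
- green_cap (a joint): green cap's hinge, rad: 0 shut, grows as the lid rises and tips back, 1.4 end stop. Stiff: stays where left, moves with 1 to 2 N; no catch. Starts open at 0.85 to 1.25. A green thumb paddle (36 long, 30 wide, 4 mm thick), one piece with the lid, runs back from the pin, sloping 0.5 rad up when shut; pressing it down some 26 mm behind the pin tips the lid up.
- red_tube: red-capped spice tube, fixed in a row of four (80 mm pitch) in an oak rack. Amber glass, 44 mm across, red band. Origin: centre of its underside, 12 mm above the worktop; z up, x from the cap's front back to its hinge, y along hinge and row. Hinge pin at (26, 0, 120) mm. Shut lid: level red disc, 48 mm across, from 119 to 127 mm up, its front rim 50 mm before the pin. The rack's top is 60 mm up here.
- red_cap (a joint): red cap's hinge, rad: 0 shut, grows as the lid rises and tips back, 1.4 end stop. Stiff: stays where left, moves with 1 to 2 N; no catch. Starts shut. A red thumb paddle (36 long, 30 wide, 4 mm thick), one piece with the lid, runs back from the pin, sloping 0.5 rad up when shut; pressing it down some 26 mm behind the pin tips the lid up.
- white_cap (a joint): white cap's hinge, rad: 0 shut, grows as the lid rises and tips back, 1.4 end stop. Stiff: stays where left, moves with 1 to 2 N; no catch. Starts shut, on a like tube in the row. A white thumb paddle (36 long, 30 wide, 4 mm thick), one piece with the lid, runs back from the pin, sloping 0.5 rad up when shut; pressing it down some 26 mm behind the pin tips the lid up.
- yellow_cap (a joint): yellow cap's hinge, rad: 0 shut, grows as the lid rises and tips back, 1.4 end stop. Stiff: stays where left, moves with 1 to 2 N; no catch. Starts shut, on a like tube in the row. A yellow thumb paddle (36 long, 30 wide, 4 mm thick), one piece with the lid, runs back from the pin, sloping 0.5 rad up when shut; pressing it down some 26 mm behind the pin tips the lid up.

How it is judged:
On the way, in this order (a step that is already met when the one before it is completed fails the run):
1. The green cap is pressed shut (below 0.12 rad) while the red cap is still shut (below 0.2 rad) (value of joint green_cap below 0.12 rad and value of joint red_cap below 0.2 rad), for 0.2 s.
2. The red cap is open (beyond 0.8 rad) (value of joint red_cap above 0.8 rad), for 0.2 s.
At the end, for the whole second after the job is handed in: The green, white and yellow caps are shut (each below 0.12 rad, 7 degrees) and the red cap stands open by more than 0.8 rad (46 degrees), at rest (value of joint each of green_cap, white_cap, yellow_cap below 0.12 rad and value of joint red_cap above 0.8 rad and velocity of joint red_cap between -0.1 and 0.1 rad/s); the robot touches nothing.
It fails at once if The white or the yellow cap is opened (beyond 0.3 rad) (value of joint any of white_cap, yellow_cap above 0.3 rad).
It also fails if it takes over 40 s, if anything falls off the work surface, if the arm or the gripper's body presses on something with over 40 N, if the wrist force passes 120 N, or if a joint passes its speed limit or range.

ROBOT

A 6-joint arm with a two-finger parallel gripper is mounted at the origin on the work surface. World frame = base frame: x ahead of the robot, y to its left, z up, the work surface at z = 0. Lengths are in m, angles in rad, forces in N, time in s.
With the tool pointing down it reaches from about 0.35 to 0.85 m from the base axis. Payload 8.1 kg.
Tool frame: the origin (TCP) lies at the very end of the fingers, on their centre line; the grasp point (between the pads) lies 19 mm behind it; z points along the fingers, y is the line along which they close (so a half turn about z gives the same grasp; the last joint's range is limited). The gripper opens to 93 mm and grips with 3 to 60 N. Pads are 15 mm wide; open, the fingers measure 128 mm over their backs; the gripper's body (75 mm by 188 mm) begins 65 mm behind the grasp point.
Start: joints at [-1.369, 0.13, 1.488, -0, 1.523, -0.085], TCP at [0.17, -0.575, 0.219] pointing down, gripper open.
Joint ranges: [-2.96, 2.96], [-0.89, 2.26], [0.02, 2.5], [-1.34, 4.48], [0, 2.73], [-2.66, 2.66]. Speed limits (rad/s): [2.39, 2.39, 2.79, 3.14, 3.14, 3.14].

INTERFACE

Orientations are given as a 3x3 rotation matrix whose columns are the frame's x, y, z axes.
In Python, from workcell import arm gives the robot as it stands.
- The arm moves only by the tool carry_out, never from a script. Its argument "series" is a list of rows, each a list of 3 entries, a list of its own where there are three numbers: the shift along the tool's x, y, z scaled (see below), then the turn, a rotation vector about the tool's x, y, z scaled (see below), then the opening, from 0 (shut) to 1 (fully open). In form: [[[dx, dy, dz], [wx, wy, wz], gripper], ...]. A call has 1 to 5 rows; each row is the pose to reach, as a shift and turn from the pose commanded when the call began, along the tool's axes at that moment; what a row does not reach only later rows make up. The controller multiplies each number of a shift by 0.15 m and each number of a turn by pi/2 rad. A row lasts 1/10 s, in which the tool goes at most 50 mm and 8.59 degrees, less where a joint would pass 70% of its speed; a pose out of reach is approached as far as the arm can. A call with a number of a shift or a turn outside -1 to 1 is refused whole. A call with a gripper value outside its range is refused whole. The fingers move at their own pace and stop on an object; "force" is the grip in N (left out, the last holds). Time passes only in rows, so rows that repeat a pose let the fingers close. It gives the time, the measured TCP pose, the force, the opening and the grip force at its end, in the units of the state.
- arm.get_state(): the state, without advancing time (a new reading comes with each control period).
- arm.read_camera(name): name is "scene" or "side" or "wrist"; returns the picture (420x560x3 uint8, red, green, blue); there is no depth.
- arm.camera_params(name): a dict with "intrinsics" (3x3 intrinsics, pixels), "distortion" ([k1, k2, p1, p2, k3] as OpenCV has them; the pictures are not rectified), "world_from_camera" (4x4, takes a point from camera to world coordinates). Camera axes: x right, y down, z forward; pixel columns grow to the right and rows downward; lengths in m; the calibration is good to about 2 mm. A picture is of the moment at which its call begins: read the wrist's pose just before it. camera_params takes no time and is no camera call; for the wrist camera it gives the pose at the moment of the call.
- arm.finish_job(): hands the job in; it is judged then, once.
Trained networks look in the newest picture that a camera, given by its name, has taken for a name from the list of things; names that differ only in an ending like _2 or _b are one class to them, and where a whole thing is asked for, a point or a joint stands for the part that bears it (a point fixed in the world has none). Each returns a list of dicts, best first, with "score" (0 to 1); they miss things now and then, are a little off and sometimes report something else, mostly with a low value. They report only what shows in the picture. A call takes as long as a camera call.
- arm.trace(camera, target): "region" (420x560 bool, what is visible of it).
- arm.spot_point(camera, target): "position" ([x, y, z] in m, in the coordinates of the camera as it stood for that picture, good to about 4 mm: a listed point, or the origin of a listed thing).
The state is a dict: "t": time; "joint_positions": joint angles; "dq": joint speeds; "tau": joint torques, N m; "ee_pos": TCP position; "tool_rot": TCP orientation; "force": force on the tool from outside, world axes, zero at the start; "torque": the same for the moment, N m; "opening": opening from 0.0 (shut) to 1.0 (fully open); "grasp_force": force on a finger pad.
Only numpy, scipy, OpenCV 4.12 (cv2) and the standard library are available. Lean on these libraries where they do the work, as an engineer would, in place of code of your own. Each camera call takes 0.05 s, during which the arm holds its last target. There are 200 camera calls.

## Working session

There is one attempt and no reset: what is moved stays moved. The work goes in short steps, Python scripts to look and compute and a tool call to move; the robot and the scene stay as the last step left them, time stands still between calls to the robot, and variables do not carry over. Pictures are saved under pics/ and viewed, at most 10 in all, crops included, and the job is handed in when it is done.

Besides the shell and the picture viewer there is one more tool, called after ">>>" as a command line: name --argument value ..., lists and objects as JSON in quotes. carry_out: Moves the arm, as the interface text tells. Its arguments: {"type":"object","properties":{"series":{"type":"array","items":{"type":"array"}},"force":{"type":"number"}},"required":["series"]}

```bash
mkdir -p pics; cat > h.py <<'E'
import numpy as np, cv2
from workcell import arm
def spot(cam,names):
    T=np.array(arm.camera_params(cam)["world_from_camera"])
    for n in names:
        for r in arm.spot_point(cam,n)[:2]:
            p=T@np.r_[r["position"],1]
            print(cam,n,round(r["score"],2),p[:3].round(4))
def save(cam,fn):
    im=arm.read_camera(cam); cv2.imwrite(fn,im[:,:,::-1]); return im
E
python3 - <<'E'
from h import *
a=save("scene","pics/a.png");b=save("side","pics/b.png")
cv2.imwrite("pics/ab.png",cv2.resize(np.vstack([a,b]),(560,600) if 0 else (448,600))[:,:,::-1])
for c in("scene","side"): spot(c,["green_tube","red_tube","white_cap","yellow_cap"])
s=arm.get_state();print(s["t"],s["ee_pos"],np.round(s["tool_rot"],3),s["opening"])
E
```

```text
scene green_tube 0.97 [ 0.5751 -0.1002  0.0152]
scene red_tube 0.84 [ 0.6002 -0.0167  0.0161]Traceback (most recent call last):
  File "<stdin>", line 4, in <module>
  File "h.py", line 6, in spot
    for r in arm.spot_point(cam,n)[:2]:
             ~~~~~~~~~~~~~~^^^^^^^
ValueError: it knows: green_tube, red_tube
```

View pics/a.png

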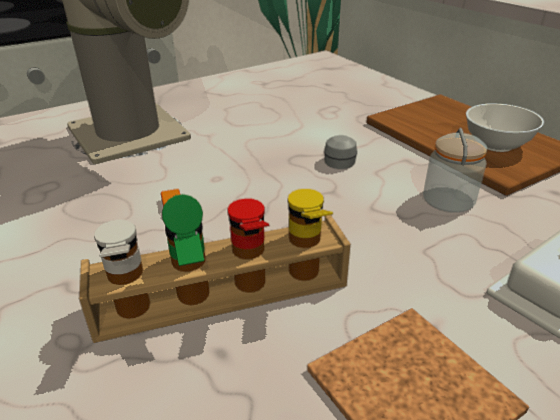

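View pics/b.png

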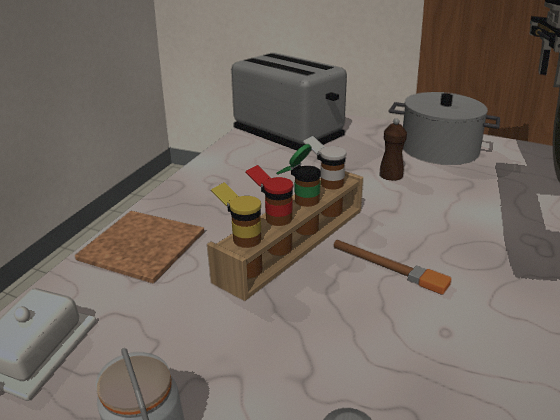

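The row runs white, green (open), red, yellow in the scene view (cap centres at about (117,235), (183,215), (246,215) and (305,203)). The paddles face away from the robot. Next I'll cross-check with the side camera and triangulate.

```bash
python3 - <<'E'
from h import *
cam={}
for c in("scene","side"):
    im=arm.read_camera(c); spot(c,["green_tube","red_tube"]); cam[c]=(im,arm.camera_params(c))
    if c=="side": cv2.imwrite("pics/c.png",cv2.resize(im[130:290,190:380],(760,640))[:600,:,::-1])
    else: cv2.imwrite("pics/d.png",cv2.resize(im[180:330,80:350],None,fx=2.9,fy=2.9,interpolation=2)[:600,:800,::-1])
def P(c,p):
    q=cam[c][1];T=np.linalg.inv(q["world_from_camera"])
    return cv2.projectPoints(np.array(p,float).reshape(-1,1,3),cv2.Rodrigues(T[:3,:3])[0],T[:3,3],np.array(q["intrinsics"]),np.array(q["distortion"]))[0][:,0]
# HSV masks of colours: fit model yaw/pos with row
for c in cam:
    hsv=cv2.cvtColor(cam[c][0],cv2.COLOR_RGB2HSV)
    for n in("green_tube","red_tube"):
        for r in arm.trace(c,n)[:1]:
            v,u=np.nonzero(r["region"]);print(c,n,r["score"],u.min(),u.max(),v.min(),v.max())
for yaw in(-.2,-.3,-.4):
    R=cv2.Rodrigues(np.array([0,0,yaw]))[0]
    o=np.array([.600,-.017,.012])
    pts=[o+R@np.array(q) for q in([0.002,0,.127],[-.024,0,.127],[.026,0,.12],[.0576,-.015,.137],[.0576,.015,.137],[.002,.08,.127],[.0576,.065,.137],[.0576,.095,.137])]
    for c in cam: print(yaw,c,P(c,pts).round(0).tolist())
E
```

```text
scene green_tube 0.7 [ 0.5775 -0.1027  0.0112]
scene red_tube 0.8 [ 0.6    -0.0188  0.015 ]
side green_tube 0.76 [ 0.5769 -0.1025  0.0155]
side red_tube 0.83 [ 0.5992 -0.0192  0.0112]
scene green_tube 0.64 162 208 195 304
scene red_tube 0.77 227 267 198 292
side green_tube 0.56 278 320 144 234
side red_tube 0.8 247 292 165 255
-0.2 scene [[250.0, 209.0], [244.0, 199.0], [256.0, 224.0], [252.0, 230.0], [276.0, 224.0], [308.0, 197.0], [315.0, 215.0], [338.0, 210.0]]
-0.2 side [[274.0, 184.0], [287.0, 188.0], [262.0, 184.0], [252.0, 167.0], [241.0, 173.0], [243.0, 204.0], [221.0, 185.0], [208.0, 193.0]]
-0.3 scene [[250.0, 209.0], [245.0, 198.0], [254.0, 224.0], [247.0, 230.0], [272.0, 226.0], [310.0, 200.0], [313.0, 219.0], [337.0, 215.0]]
-0.3 side [[274.0, 184.0], [286.0, 188.0], [263.0, 183.0], [254.0, 166.0], [242.0, 172.0], [240.0, 203.0], [220.0, 183.0], [206.0, 190.0]]
-0.4 scene [[249.0, 209.0], [247.0, 198.0], [252.0, 225.0], [242.0, 230.0], [268.0, 227.0], [311.0, 203.0], [310.0, 223.0], [334.0, 220.0]]
-0.4 side [[274.0, 184.0], [285.0, 189.0], [264.0, 183.0], [258.0, 165.0], [244.0, 170.0], [236.0, 201.0], [220.0, 180.0], [205.0, 187.0]]
```

View pics/c.png

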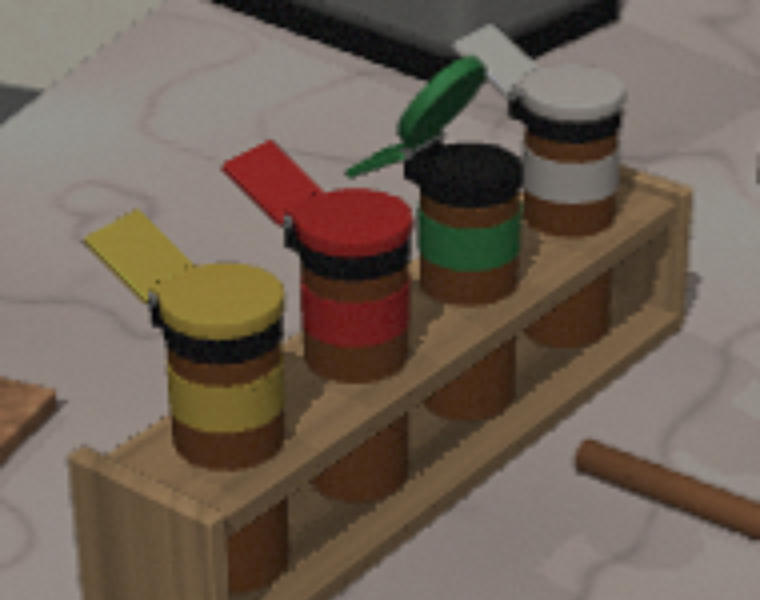

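View pics/d.png

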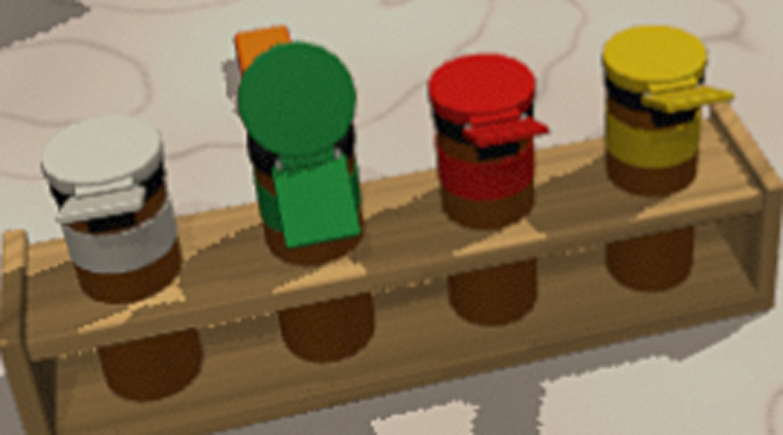

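Red is shut with its paddle raised; green stands at about 60°. I'll triangulate the shut disc centres of white, red and yellow for position and yaw.

```bash
python3 - <<'E'
from h import *
C={c:arm.camera_params(c) for c in("scene","side")}
def U(c,p): return cv2.undistortPoints(np.array([[p]],float),np.array(C[c]["intrinsics"]),np.array(C[c]["distortion"])).reshape(2,1)
M=[np.linalg.inv(C[c]["world_from_camera"])[:3] for c in C]
o={}
for n,a,b in(("w",(116,232.5),(333,153)),("r",(246,210),(279,185.5)),("y",(306,199),(245.5,204))):
    X=cv2.triangulatePoints(*M,U("scene",a),U("side",b)).ravel();o[n]=X[:3]/X[3];print(n,o[n].round(4))
d=o["y"]-o["w"];print(np.linalg.norm(d),np.arctan2(-d[0],d[1]))
q=arm.get_state();print(q["t"],np.round(q["tool_rot"],3).tolist())
E
```

```text
w [ 0.5527 -0.1734  0.1358]
r [ 0.595  -0.02    0.1353]
y [0.6176 0.057  0.137 ]
0.23933129229509176 -0.27445421136587644
0.7 [[0.959, 0.283, 0.0], [0.283, -0.959, -0.0], [0.0, 0.0, -1.0]]
```

```bash
python3 - <<'E'
from h import *
q=arm.camera_params("side");T=np.array(q["world_from_camera"])
for n,u,v in(("mill",392,178),("potL",410,145),("potbot",445,160),("potR",487,145),("toaster",325,143),("toasterL",235,110)):
    r=cv2.undistortPoints(np.array([[[u,v]]],float),np.array(q["intrinsics"]),np.array(q["distortion"])).ravel()
    d=T[:3,:3]@np.r_[r,1];print(n,(T[:3,3]-d*T[2,3]/d[2]).round(3))
print(T[:3,3])
E
```

```text
mill [ 0.477 -0.386  0.   ]
potL [ 0.474 -0.589  0.   ]
potbot [ 0.377 -0.531  0.   ]
potR [ 0.284 -0.671  0.   ]
toaster [ 0.679 -0.519  0.   ]
toasterL [ 1.01  -0.663  0.   ]
[0.2953746  0.67537929 0.53017194]
```

>>> carry_out --series '[[[0,0,-0.33],[0,0,0],0],[[0,0,-0.67],[0,0,0.1],0],[[0,0,-0.67],[0,0,0.2],0],[[0,0,-0.67],[0,0,0.3],0],[[0,0,-0.67],[0,0,0.357],0]]' --force 20

```text
t: 1.2
ee_pos: [0.1698, -0.5758, 0.3199]
tool_rot: [[0.961, -0.276, 0.0], [-0.276, -0.961, -0.001], [0.001, 0.001, -1.0]]
force: [1.2, 0.4, -0.4]
opening: 0.619
grasp_force: 0.0
```

>>> carry_out --series '[[[0.45,-0.95,0],[0,0,0],0],[[0.45,-0.95,0],[0,0,0],0],[[0.45,-0.95,0],[0,0,0],0],[[0.45,-0.95,0],[0,0,0],0]]'

```text
t: 1.6
ee_pos: [0.2763, -0.4533, 0.3198]
tool_rot: [[0.964, -0.267, 0.002], [-0.267, -0.964, 0.0], [0.002, -0.001, -1.0]]
force: [0.5, 0.1, 0.1]
opening: 0.274
grasp_force: 0.0
```

>>> carry_out --series '[[[0.45,-0.95,0],[0,0,0],0],[[0.45,-0.95,0],[0,0,0],0],[[0.45,-0.95,0],[0,0,0],0],[[0.45,-0.95,0],[0,0,0],0]]'

```text
t: 2.0
ee_pos: [0.3795, -0.3344, 0.3196]
tool_rot: [[0.964, -0.266, 0.002], [-0.266, -0.964, 0.001], [0.001, -0.001, -1.0]]
force: [-0.1, -0.3, 0.4]
opening: 0.002
grasp_force: 0.0
```

>>> carry_out --series '[[[0.45,-0.95,0],[0,0,0],0],[[0.45,-0.95,0],[0,0,0],0],[[0.45,-0.95,0],[0,0,0],0],[[0.45,-0.95,0],[0,0,0],0]]'

```text
t: 2.4
ee_pos: [0.4827, -0.2157, 0.319]
tool_rot: [[0.964, -0.266, 0.001], [-0.266, -0.964, 0.001], [0.0, -0.001, -1.0]]
force: [-0.3, -1.3, -1.3]
opening: 0.006
grasp_force: 0.0
```

>>> carry_out --series '[[[0.43,-0.96,0],[0,0,0],0],[[0.43,-0.96,0],[0,0,0],0],[[0.43,-0.96,0],[0,0,0],0],[[0.43,-0.96,0],[0,0,0],0],[[0.43,-0.96,0],[0,0,0],0]]'

```text
t: 2.9
ee_pos: [0.5818, -0.0974, 0.3185]
tool_rot: [[0.963, -0.269, -0.001], [-0.269, -0.963, -0.0], [-0.001, 0.001, -1.0]]
force: [-0.1, 0.1, -0.7]
opening: 0.006
grasp_force: 0.0
```

```bash
python3 - <<'E'
from h import *
save("wrist","pics/e.png"); spot("wrist",["green_tube","red_tube"])
E
```

```text
wrist green_tube 0.89 [ 0.5774 -0.1011  0.0151]
wrist red_tube 0.95 [ 0.599  -0.0215  0.0147]
wrist red_tube 0.17 [ 0.5754 -0.0989  0.0128]
```

View pics/e.png

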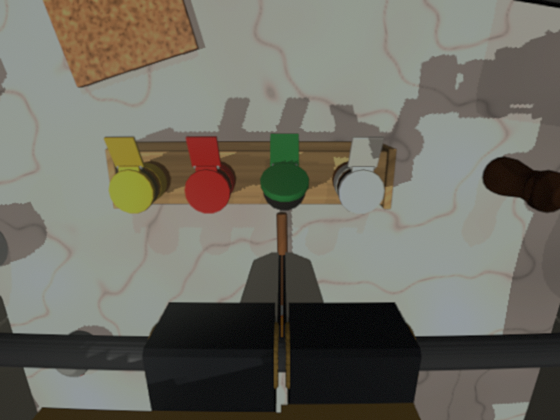

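The wrist view shows green's lid standing at (285,185) and the paddles lined up with the tool. The positions agree to 2–3 mm. I'll go down onto the lid.

>>> carry_out --series '[[[0.05,0,0.3],[0,0,0],0],[[0.05,0,0.6],[0,0,0],0],[[0.05,0,0.8],[0,0,0],0],[[0.05,0,0.8],[0,0,0],0]]'

```text
t: 3.45
ee_pos: [0.5846, -0.1006, 0.1936]
tool_rot: [[0.962, -0.273, -0.009], [-0.273, -0.962, 0.002], [-0.009, 0.001, -1.0]]
force: [-0.3, 0.3, -0.9]
opening: 0.005
grasp_force: 0.0
```

>>> carry_out --series '[[[-0.01,0,0.06],[0,0,0],0],[[-0.03,0,0.12],[0,0,0],0],[[-0.06,0,0.18],[0,0,0],0],[[-0.09,0,0.24],[0,0,0],0],[[-0.11,0,0.3],[0,0,0],0]]'

```text
t: 3.95
ee_pos: [0.5737, -0.0954, 0.1577]
tool_rot: [[0.963, -0.27, 0.005], [-0.27, -0.963, -0.001], [0.005, -0.0, -1.0]]
force: [0.9, -0.3, 1.2]
opening: 0.006
grasp_force: 0.4
```

>>> carry_out --series '[[[-0.02,0,0.05],[0,0,0],0],[[-0.04,0,0.09],[0,0,0],0],[[-0.05,0,0.12],[0,0,0],0],[[-0.05,0,0.12],[0,0,0],0]]'

```text
t: 4.35
ee_pos: [0.5665, -0.0933, 0.1388]
tool_rot: [[0.963, -0.27, 0.003], [-0.27, -0.963, -0.001], [0.003, 0.0, -1.0]]
force: [-5.2, 0.6, 16.5]
opening: 0.008
grasp_force: 7.8
```

Contact at z = 0.139, the height of a shut lid. Lift and move above the red paddle, then check.

>>> carry_out --series '[[[0,0,-0.25],[0,0,0],0],[[0,0,-0.45],[0,0,0],0],[[0.2,-0.26,-0.45],[0,0,0],0],[[0.4,-0.53,-0.45],[0,0,0],0],[[0.4,-0.53,-0.45],[0,0,0],0]]'

```text
t: 4.85
ee_pos: [0.6471, -0.0291, 0.2011]
tool_rot: [[0.964, -0.268, -0.002], [-0.268, -0.964, 0.002], [-0.002, -0.001, -1.0]]
force: [-0.0, 0.6, -0.6]
opening: 0.001
grasp_force: 0.0
```

```bash
python3 - <<'E'
from h import *
im=arm.read_camera("side"); cv2.imwrite("pics/f.png",cv2.resize(im[90:290,190:390],(600,600))[:,:,::-1])
s=arm.get_state();print(s["t"],s["ee_pos"],s["force"])
E
```

```text
4.9 [ 0.6455241  -0.03073859  0.20132647] [-0.18277401 -0.00157499  0.08259198]
```

View pics/f.png

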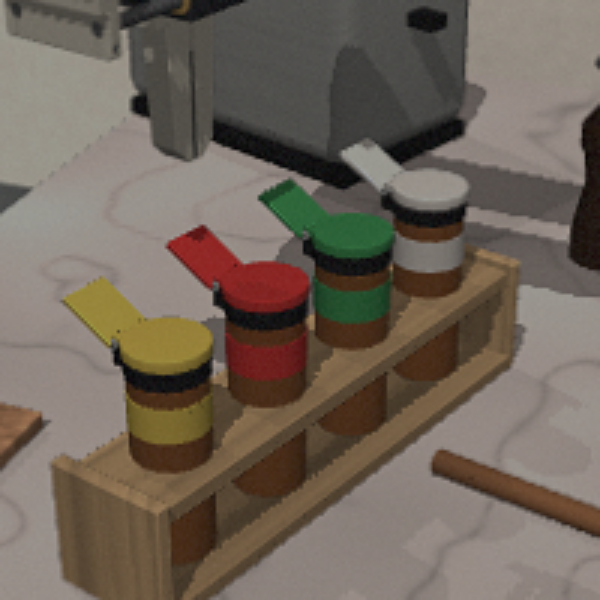

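The green lid lies flat and level like its neighbours (at (352,235)), and the fingers are above the red paddle at (205,255). Now press the paddle down.

>>> carry_out --series '[[[0,0,0.2],[0,0,0],0],[[0,0,0.32],[0,0,0],0],[[0,0,0.38],[0,0,0],0],[[0,0,0.44],[0,0,0],0],[[0,0,0.5],[0,0,0],0]]'

```text
t: 5.4
ee_pos: [0.6453, -0.0335, 0.1296]
tool_rot: [[0.963, -0.271, 0.002], [-0.271, -0.963, -0.001], [0.002, 0.0, -1.0]]
force: [-1.2, 0.5, 3.2]
opening: 0.003
grasp_force: 1.4
```

>>> carry_out --series '[[[0,0,0.02],[0,0,0],0],[[0,0,0.05],[0,0,0],0],[[0,0,0.05],[0,0,0],0]]'

```text
t: 5.7
ee_pos: [0.6449, -0.0328, 0.1211]
tool_rot: [[0.963, -0.271, 0.0], [-0.271, -0.963, 0.0], [0.0, -0.0, -1.0]]
force: [0.6, -0.3, 1.1]
opening: 0.008
grasp_force: 0.5
```

```bash
python3 - <<'E'
from h import *
im=arm.read_camera("side"); cv2.imwrite("pics/g.png",cv2.resize(im[90:290,190:390],(600,600))[:,:,::-1])
s=arm.get_state();print(s["t"],s["ee_pos"],s["force"])
E
```

```text
5.75 [ 0.64496346 -0.03277923  0.12122945] [ 0.18717381 -0.85485314 -0.05100726]
```

View pics/g.png

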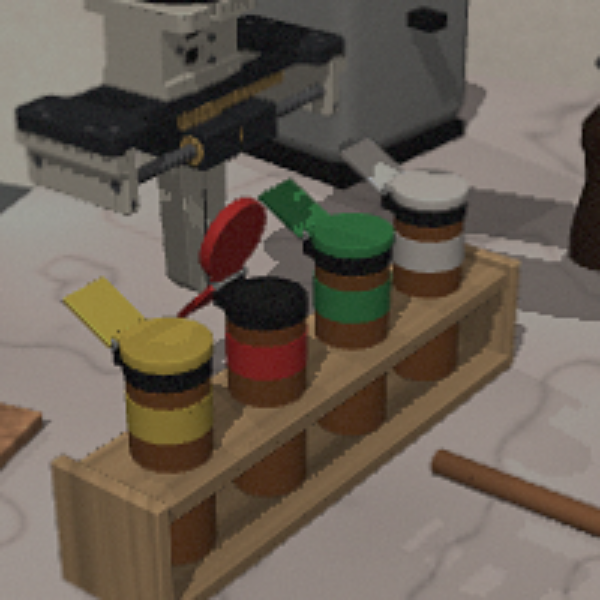

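The red lid stands steeply at (232,240), and the other caps are shut. I'll press a few mm more for margin, then back away.

>>> carry_out --series '[[[0,0,0.025],[0,0,0],0],[[0,0,0.025],[0,0,0],0],[[0,0,0.025],[0,0,0],0]]'

```text
t: 6.05
ee_pos: [0.6452, -0.0328, 0.1177]
tool_rot: [[0.963, -0.271, 0.001], [-0.271, -0.963, -0.0], [0.001, -0.0, -1.0]]
force: [2.3, 0.1, 1.4]
opening: 0.005
grasp_force: 1.2
```

>>> carry_out --series '[[[0.1,0,-0.1],[0,0,0],0],[[0.25,0,-0.4],[0,0,0],0],[[0.35,0,-0.7],[0,0,0],0],[[0.35,0,-0.9],[0,0,0],0],[[0.35,0,-0.9],[0,0,0],0]]'

```text
t: 6.55
ee_pos: [0.698, -0.0474, 0.2592]
tool_rot: [[0.963, -0.271, 0.009], [-0.271, -0.963, -0.001], [0.009, -0.001, -1.0]]
force: [1.0, -0.0, 0.8]
opening: 0.007
grasp_force: 0.0
```

```bash
python3 - <<'E'
from h import *
im=arm.read_camera("side"); cv2.imwrite("pics/i.png",cv2.resize(im[90:290,190:390],(600,600))[:,:,::-1])
s=arm.get_state();print(s["t"],s["ee_pos"],s["force"])
E
```

```text
6.6 [ 0.69680852 -0.04719768  0.25573046] [ 0.33606426  0.19052177 -0.62906959]
```

View pics/i.png

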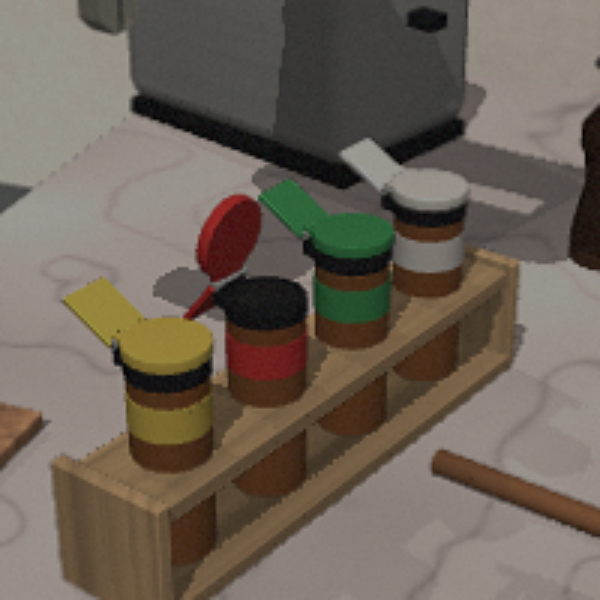

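The red lid stands steeply open at (230,235). Green, white and yellow lie level, and the arm is clear.

```bash
python3 -c "
from workcell import arm
print(arm.finish_job())"
```

```text
the job is handed in; nothing more can be done
None
```

I pressed the green cap shut first, then opened the red cap by its paddle until the lid stood up steeply; white and yellow stayed shut, and I handed the job in with the arm clear at about 6.6 s (the hand-in call returned no verdict, and I judged the lid angles from the pictures only).

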